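# Show a setting rod to the inspection camera

## Task

Lift the dark wooden keeper bar off the rods in the open gauge case and lay it lengthways on the middle of the green mat; then take out the rod with the blue grip and show its red end to the inspection camera: the rod in line with the camera's line of sight, which looks 20 degrees downward, the red end towards the lens, centred on it and 80 mm from the glass. Finish while still holding the rod there in the air. Do not touch the camera or its stand, and leave the other rods and everything else on the bench where they are.

Things in the scene. Friction and masses are not known exactly. Their poses are not given: they have to be found in the camera images.
- keeper_grip (a point): centre of the grip block (24 x 60 x 24 mm in x, y, z) on the middle of the loose keeper bar's strip; 12 mm below the block's top and 26 mm above the strip's underside, and 34 mm above any flat surface that the bar stands on. x across the bar, y along it, z up
- keeper: the keeper bar: dark wood, 90 g, a strip 24 mm wide (x), 218 mm long (y), 14 mm thick, with a grip block on top and an 8 mm deep cleat under each end. Origin mid-strip at its underside. At the start it rests on the case's two side walls, across and just above the rods' grips, and lifts freely
- mat_centre (a point): centre of the top face of the fixed green mat, 120 mm (its x) by 250 mm (its y, the long way), 4 mm thick
- case: fixed open wooden case, 222 x 222 mm, walls 52 mm high, floor 11 mm up, lid (22 mm high) folded flat on its +x side. Origin: centre of its underside. The rods lie along its x, red ends to +x, at y = -60, 0, 60 mm in any order, axes 40 mm above the bench, in open notches of two cradles at x = -43 and 43 mm (10 mm thick, 42 mm high); between these it is open to the floor
- rod_blue_centre (a point): centre (on the axis, half-way along) of the loose setting rod with the blue grip: steel rod 140 mm long, 10 mm in diameter, with a square blue plastic grip 16 x 16 x 44 mm round its middle. x runs along the rod to the red-painted end (last 12 mm). About 110 g, balances here
- rod_blue_red_end (a point): centre of the red end face of the rod with the blue grip, 70 mm from its centre; x points outward along the rod
- rod_blue: the rod with the blue grip; origin and axes as rod_blue_centre
- rod_yellow_centre (a point): centre (on the axis, half-way along) of the loose setting rod with the yellow grip: steel rod 120 mm long, 10 mm in diameter, with a square yellow plastic grip 16 x 16 x 44 mm round its middle. x runs along the rod to the red-painted end (last 12 mm). A bystander
- rod_black_centre (a point): centre (on the axis, half-way along) of the loose setting rod with the black grip: steel rod 160 mm long, 10 mm in diameter, with a square black plastic grip 16 x 16 x 44 mm round its middle. x runs along the rod to the red-painted end (last 12 mm). A bystander
- lens (a point): centre of the front glass of the inspection camera (blue head 60 x 48 x 44 mm, black round lens tube 38 mm in diameter with a white ring). It looks along this frame's -x, 20 degrees below level; x points back into the camera, y is level. Height above the bench: 190 to 260 mm, differs between starts
- camera_stand: fixed stand of the camera: grey base 130 x 120 x 20 mm, steel column 24 mm in diameter and 380 mm high, 50 mm behind its origin (its +x); the camera head is carried ahead of the column towards the stand's -x. Origin on the bench; same heading as the camera
- micrometer: bystander: large loose grey C-frame micrometer lying flat, about 120 x 240 mm, 15 mm high; origin under the centre of the C
- block_box: bystander: loose closed wooden box, 75 x 110 x 40 mm; origin at the centre of its underside
- oil_bottle: bystander: loose orange bottle, 48 mm in diameter, 110 mm high; origin at the centre of its underside
- screwdriver: bystander: loose screwdriver lying on the bench; handle to its -x
- brush: bystander: loose brush lying on the bench; handle to its -x

How it is judged:
By the outcome, as a careful person would: the job done as asked, in the order asked, and still so for the second after the job is handed in, while the arm keeps its last pose, push and grip.
It also fails if it takes over 51 s, if anything falls off the work surface, if the arm or the gripper's body presses on something with over 40 N, if the wrist force passes 120 N, or if a joint passes its speed limit or range.

## Robot

A 6-joint arm with a two-finger parallel gripper is mounted at the origin on the work surface. World frame = base frame: x ahead of the robot, y to its left, z up, the work surface at z = 0. Lengths are in mm, angles in rad, forces in N, time in s.
With the tool pointing down it reaches from about 400 to 925 mm from the base axis. Payload 12.5 kg.
Tool frame: the origin (TCP) lies at the very end of the fingers, on their centre line; the grasp point (between the pads) lies 19 mm behind it; z points along the fingers, y is the direction in which the jaws open and shut (so a half turn about z gives the same grasp; the last joint's range is limited). The gripper opens to 95 mm and grips with 3 to 60 N. Pads are 20 mm wide; open, the fingers measure 119 mm over their backs; the gripper's body (75 mm by 180 mm) begins 59 mm behind the grasp point.
Start: joints at [0.998, 0.491, 1.559, -0, 1.092, -0.106], TCP at [281.256, 558.159, 214.661] pointing down, gripper open.
Joint ranges: [-3.1, 3.1], [-0.84, 2.19], [0.05, 2.79], [-1.13, 4.28], [0.06, 2.93], [-2.69, 2.69]. Speed limits (rad/s): [2.22, 2.22, 2.79, 3.14, 3.14, 3.14].

## Interface

Orientations are given as [roll, pitch, yaw] about the fixed x, y, z axes, in that order (R = Rz(yaw) Ry(pitch) Rx(roll)).
In Python, from cell import env gives the robot as it stands.
- The arm moves only by the shell command python3 -m pendant 'ROWS'. ROWS is JSON, a list that holds one entry, the list of rows, each a list of 5 numbers: the opening, from 0 (shut) to 1 (fully open), then the shift along the tool's x, y, z in m, then the turn about the tool's z in rad. A call has exactly 8 rows; each row is the pose to reach, as a shift and turn from the pose commanded when the call began, along the tool's axes at that moment; what a row does not reach only later rows make up. A row lasts 1/10 s, in which the tool goes at most 50 mm and 8.59 degrees, less where a joint would pass 70% of its speed; a pose out of reach is approached as far as the arm can. A call with a gripper value outside its range is refused whole. The fingers move at their own pace and stop on an object; the grip force is fixed at half the most. Time passes only in rows, so rows that repeat a pose let the fingers close, or fill a call up. It gives the time, the measured TCP pose, the force and the opening at its end, in the units of the state.
- env.state(): the state, without advancing time (a new reading comes with each control period).
- env.read_camera(name): name is "side" or "top" or "wrist"; returns a dict with "image" (384x512x3 uint8, blue, green, red), "range_z" (384x512 float32, mm along the optical axis (not along the pixel's ray), 0 where there is no reading), "fx", "fy", "cx", "cy" (pixels), "dist" ([k1, k2, p1, p2, k3] as OpenCV has them; the pictures are not rectified), "rvec" (rotation vector, rad) and "tvec" (3), from world to camera coordinates, as OpenCV has them; the wrist camera has in their place "tool_from_camera" (4x4, takes a point from camera to tool coordinates, whose origin is the TCP and whose axes are the flange's). Camera axes: x right, y down, z forward; pixel columns grow to the right and rows downward; lengths in mm; the calibration is good to about 2 mm. A picture is of the moment at which its call begins: read the wrist's pose just before it.
- env.job_done(): hands the job in, once; it reports no verdict.
The state is a dict: "t": time; "joints": joint angles; "qvel": joint speeds; "tau": joint torques, N m; "eef_pos": TCP position; "tcp_rot": TCP orientation; "ft_force": force on the tool from outside, world axes, zero at the start; "moment": the same for the moment, N m; "opening": opening from 0.0 (shut) to 1.0 (fully open).
Only numpy, scipy, OpenCV 4.12 (cv2) and the standard library are available. Lean on these libraries where they do the work, as an engineer would, in place of code of your own. Each camera call takes 0.05 s, during which the arm holds its last target. There are 200 camera calls.

## Working session

There is one attempt and no reset: what is moved stays moved. The work goes in short steps, Python scripts to look and compute and a shell command to move; the robot and the scene stay as the last step left them, time stands still between calls to the robot, and variables do not carry over. Pictures are saved under pics/ and viewed, about 8 in all and at most 12, crops included, and the job is handed in when it is done.

```bash
mkdir -p pics; ls
python3 - <<'E'
from cell import env
import cv2,pickle,numpy as np
s=env.state();d={'s':s}
for n in('top','side','wrist'):
    d[n]=env.read_camera(n)
pickle.dump(d,open('c0.pkl','wb'))
cv2.imwrite('pics/top0.png',cv2.resize(d['top']['image'],(800,600)))
cv2.imwrite('pics/side0.png',cv2.resize(d['side']['image'],(800,600)))
for n in('top','side'):
    c=d[n];R=cv2.Rodrigues(c['rvec'])[0];print(n,c['fx'],c['cx'],c['cy'],c['dist'],(-R.T@np.ravel(c['tvec'])).round(),R.round(2).tolist())
print(d['wrist']['tool_from_camera'],s)
E
```

```text
pics
top 373.08414827289374 253.97516541923736 190.76977360697478 [-0.12583783  0.          0.          0.          0.        ] [ 348.  -17. 1241.] [[-0.0, -1.0, 0.01], [-0.99, 0.0, -0.16], [0.16, -0.01, -0.99]]
side 445.86253483627723 252.64275433571422 196.49006957889526 [-0.04171137  0.          0.          0.          0.        ] [-239. -745. 1288.] [[0.67, -0.74, -0.02], [-0.56, -0.49, -0.67], [0.49, 0.46, -0.74]]
[[ 8.29281528e-04 -9.59621601e-01 -2.81292900e-01  8.00733026e+01]
 [ 9.99999297e-01  5.57494708e-04  1.04622968e-03 -2.00431917e-01]
 [-8.47165299e-04 -2.81293570e-01  9.59621389e-01 -1.69890647e+02]
 [ 0.00000000e+00  0.00000000e+00  0.00000000e+00  1.00000000e+00]] {'t': 0.0, 'joints': array([ 9.98407603e-01,  4.91562490e-01,  1.55946585e+00, -3.58810564e-05,
        1.09173289e+00, -1.05596395e-01]), 'qvel': array([ 0.00120851,  0.00095716,  0.00182577, -0.00177683,  0.00126822,
        0.00063719]), 'tau': array([-3.87104534e-03, -6.12637424e+01, -2.58173704e+01,  6.91517699e-02,
        4.82294220e-02, -1.45891827e-04]), 'eef_pos': array([281.10785488, 557.92114521, 214.0542942 ]), 'tcp_rot': array([-3.14042723e+00, -9.15228246e-05,  2.67481683e+00]), 'ft_force': array([-0.29974649,  0.23210645,  0.44624902]), 'moment': array([-0.01799277,  0.02639751, -0.00858484]), 'opening': 1.0015255488335701}
```

View pics/top0.png

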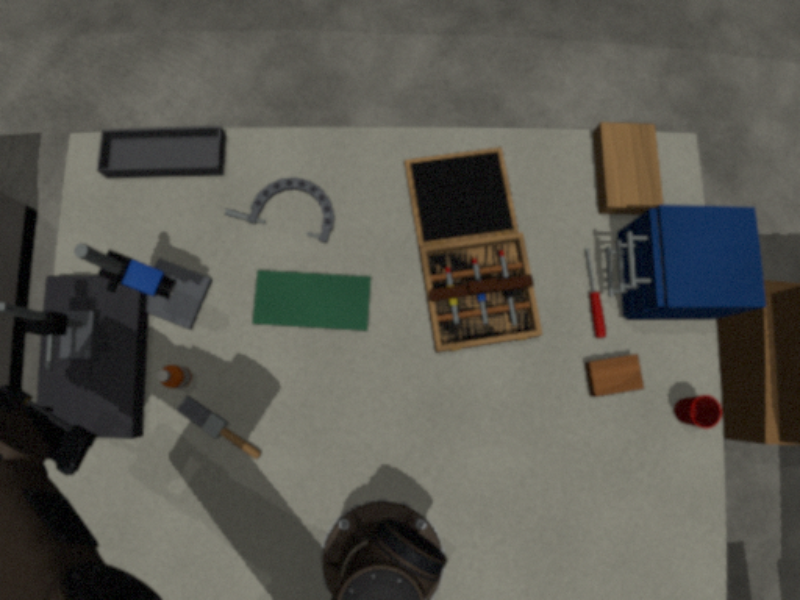

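View pics/side0.png

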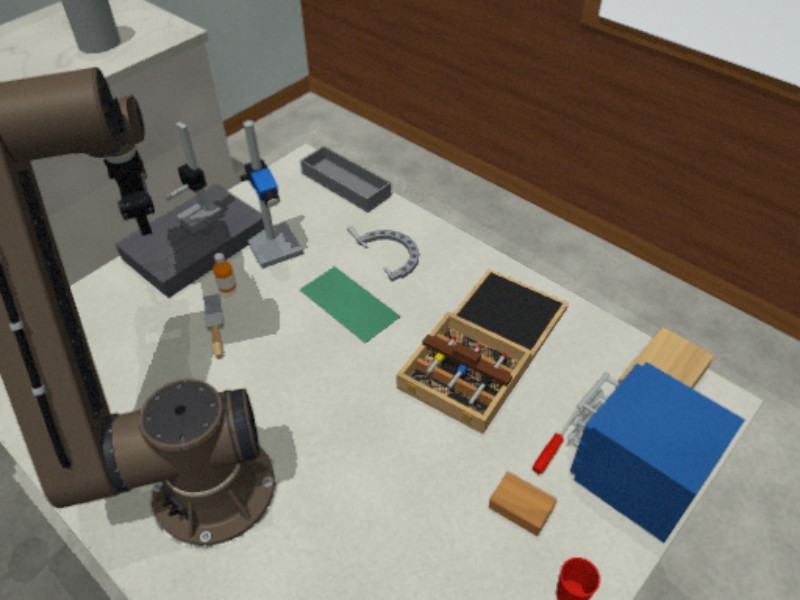

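```bash
cat > h.py <<'E'
import numpy as np,cv2,pickle
from scipy.spatial.transform import Rotation as Ro
def wrist_T(c,s):
    T=np.eye(4);T[:3,:3]=Ro.from_euler('xyz',s['tcp_rot']).as_matrix();T[:3,3]=s['eef_pos'];return T@np.array(c['tool_from_camera'])
def world_T(c,s=None):
    if 'rvec' not in c: return wrist_T(c,s)
    T=np.eye(4);T[:3,:3]=cv2.Rodrigues(np.array(c['rvec']))[0];T[:3,3]=np.ravel(c['tvec']);return np.linalg.inv(T)
def K(c): return np.array([[c['fx'],0,c['cx']],[0,c['fy'],c['cy']],[0,0,1.]])
def cloud(c,s=None):
    h,w=c['range_z'].shape;u,v=np.meshgrid(np.arange(w),np.arange(h))
    n=cv2.undistortPoints(np.stack([u,v],-1).reshape(-1,1,2).astype(float),K(c),np.array(c['dist'])).reshape(h,w,2)
    z=c['range_z'].astype(float);P=np.dstack([n*z[...,None],z]);T=world_T(c,s)
    P=P@T[:3,:3].T+T[:3,3];P[z<=0]=np.nan;return P
def on_plane(c,uv,zp,s=None):
    n=cv2.undistortPoints(np.array(uv,float).reshape(-1,1,2),K(c),np.array(c['dist'])).reshape(-1,2)
    T=world_T(c,s);d=np.c_[n,np.ones(len(n))]@T[:3,:3].T;o=T[:3,3]
    return o+d*((zp-o[2])/d[:,2])[:,None]
def proj(c,P,s=None):
    T=np.linalg.inv(world_T(c,s));P=np.atleast_2d(np.array(P,float))
    return cv2.projectPoints(P,cv2.Rodrigues(T[:3,:3])[0],T[:3,3],K(c),np.array(c['dist']))[0].reshape(-1,2)
def hsv(c): return cv2.cvtColor(c['image'],cv2.COLOR_BGR2HSV)
E
python3 - <<'E'
from h import *
d=pickle.load(open('c0.pkl','rb'))
for n in('top','side'):
    c=d[n];P=cloud(c);H=hsv(c);h,s,v=H[...,0],H[...,1],H[...,2]
    g=(h>60)&(h<90)&(s>120)
    x=P[g];x=x[np.isfinite(x).all(1)];print(n,'mat n',len(x),'mean',np.nanmedian(x,0).round(1))
    uv=np.argwhere(g)[:,::-1];q=on_plane(c,uv,4)[:,:2].astype(np.float32);m=np.median(q,0);q=q[np.linalg.norm(q-m,axis=1)<160];print(cv2.minAreaRect(q))
    b=(h>100)&(h<125)&(s>130);k,L,S,C=cv2.connectedComponentsWithStats(b.astype(np.uint8))
    for i in range(1,k):
        if S[i,4]>8:
            x=P[L==i];x=x[np.isfinite(x).all(1)]
            if len(x): print('blue',S[i],C[i].round(1),x.mean(0).round(),x.min(0).round(),x.max(0).round())
    # case rim
    cx,cy=(480*.64,290*.64)
    m=(P[...,2]>44)&(P[...,2]<60)&(np.hypot(P[...,0]-600,P[...,1]+200)<250)
    x=P[m];print('rim',len(x),x.mean(0).round(1),cv2.minAreaRect(x[:,:2].astype(np.float32)))
    m=(P[...,2]>66)&(P[...,2]<100)&(np.hypot(P[...,0]-600,P[...,1]+200)<250)
    x=P[m];print('keepgrip',len(x),x.mean(0).round(1) if len(x) else '')
    cv2.imwrite(f'pics/crop_{n}.png',0*c['image'])
c=d['top'];A=c['image'][85:235,255:355];B=d['top']['image'][145:225,40:140]
cv2.imwrite('pics/a.png',np.hstack([cv2.resize(A,(400,600),interpolation=2),cv2.resize(d['side']['image'][180:280,240:370],(400,308)).copy() if 0 else cv2.copyMakeBorder(cv2.resize(d['side']['image'][70:180,140:200],(300,550)),0,50,0,100,0)]))
E
```

```text
top mat n 1770 mean [539.2 167.    4.9]
((543.7322387695312, 153.19024658203125), (238.94277954101562, 108.54035949707031), 86.27799987792969)
blue [ 396  132   94   72 5501] [445.5 168. ] [ 587. -610.  184.] [ 498. -741.   23.] [ 699. -517.  207.]
blue [399 163   3  18  30] [400.4 171.4] [ 603. -518.   57.] [ 574. -521.   48.] [ 631. -516.   65.]
blue [ 77 166  28  23 424] [ 90.7 177.5] [546. 425. 243.] [516. 388.  21.] [609. 540. 266.]
blue [306 188   4   5  17] [307.5 189.6] [ 543. -205.   49.] [ 536. -211.   46.] [ 549. -200.   51.]
rim 1195 [ 554.6 -205.1   50.9] ((556.5926513671875, -204.5143585205078), (226.56570434570312, 225.0089569091797), 8.652857780456543)
keepgrip 372 [ 559.5 -199.9   77.2]
side mat n 752 mean [537.6 155.    3.5]
((544.6734008789062, 150.64291381835938), (242.12335205078125, 113.86774444580078), 86.64083862304688)
blue [160 107  17  21 212] [167.9 115.9] [542. 421. 247.] [515. 389. 208.] [573. 469. 264.]
blue [293 233   7   7  26] [295.7 235.5] [ 547. -207.   41.] [ 535. -217.   11.] [ 570. -183.   51.]
blue [ 365  232  111  115 7152] [417.3 286.4] [ 558. -635.  163.] [ 494. -739.   -5.] [ 702. -483.  207.]
rim 981 [ 546.2 -212.5   50.4] ((556.5001220703125, -205.0650177001953), (230.4711151123047, 225.3230438232422), 8.422969818115234)
keepgrip 258 [ 557.4 -206.8   78.1]
```

View pics/a.png

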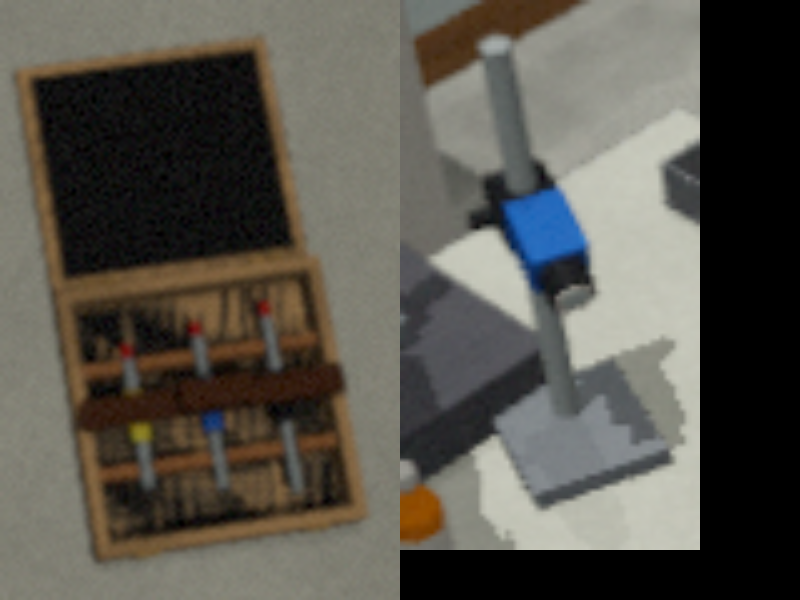

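```bash
python3 -m pendant '[[[0.6,-0.29,-0.275,0,0.48],[0.6,-0.29,-0.275,0,0.48],[0.6,-0.29,-0.275,0,0.48],[0.6,-0.29,-0.275,0,0.48],[0.6,-0.29,-0.275,0,0.48],[0.6,-0.29,-0.275,0,0.48],[0.6,-0.29,-0.275,0,0.48],[0.6,-0.29,-0.275,0,0.48]]]'
python3 - <<'E'
from h import *
d=pickle.load(open('c0.pkl','rb'))
for n in('top','side'):
    P=cloud(d[n]).reshape(-1,3);im=d[n]['image'].reshape(-1,3)
    m=(np.hypot(P[:,0]-557,P[:,1]+205)<40)&(P[:,2]>62);print(n,np.percentile(P[m,2],[5,25,50,75,95]).round(1))
    # column top region & head
    m=(P[:,2]>285)&(np.hypot(P[:,0]-560,P[:,1]-470)<150);print('col',m.sum(),P[m].mean(0).round(1),P[m].min(0).round(),P[m].max(0).round())
    m=(P[:,2]>14)&(P[:,2]<26)&(np.hypot(P[:,0]-560,P[:,1]-430)<170);print('base',m.sum(),cv2.minAreaRect(P[m][:,:2].astype(np.float32)))
E
```

```text
t: 0.95
eef_pos: [416.7, 180.2, 214.7]
tcp_rot: [3.141, 0.0, 2.195]
ft_force: [0.9, -0.5, 0.1]
opening: 0.598
top [64.1 80.1 88.8 91.2 93.3]
col 234 [561.5 464.7 345.1] [552. 456. 286.] [576. 482. 383.]
base 1035 ((514.0850830078125, 454.2904052734375), (131.02444458007812, 221.93099975585938), 78.51152801513672)
side [64.2 70.5 84.2 89.  92.4]
col 140 [562.5 464.2 339. ] [552. 452. 285.] [575. 481. 382.]
base 570 ((515.811767578125, 455.8710021972656), (138.94332885742188, 213.8801727294922), 75.70425415039062)
```

```bash
python3 -m pendant '[[[0.6,-0.385,-0.108,0.02,0.476],[0.6,-0.385,-0.108,0.02,0.476],[0.6,-0.385,-0.108,0.02,0.476],[0.6,-0.385,-0.108,0.02,0.476],[0.6,-0.385,-0.108,0.02,0.476],[0.6,-0.385,-0.108,0.02,0.476],[0.6,-0.385,-0.108,0.02,0.476],[0.6,-0.385,-0.108,0.02,0.476]]]'
python3 - <<'E'
from h import *
from cell import env
s=env.state();d={'s':s,'wrist':env.read_camera('wrist')};d['top']=env.read_camera('top');d['side']=env.read_camera('side')
pickle.dump(d,open('c1.pkl','wb'));c=d['wrist'];print(s['eef_pos'].round(1),s['tcp_rot'])
P=cloud(c,s);Q=P.reshape(-1,3)
m=(Q[:,2]>82)&(Q[:,2]<100)&(np.hypot(Q[:,0]-557,Q[:,1]+205)<60);print('block',m.sum(),Q[m].mean(0).round(1),cv2.minAreaRect(Q[m][:,:2].astype(np.float32)))
m=(Q[:,2]>60)&(Q[:,2]<72);print('strip',m.sum(),Q[m].mean(0).round(1),cv2.minAreaRect(Q[m][:,:2].astype(np.float32)))
cv2.imwrite('pics/w1.png',cv2.resize(c['image'],(800,600)))
for n in('top','side'):
    P=cloud(d[n]).reshape(-1,3);m=(P[:,2]>14)&(P[:,2]<26)&(np.hypot(P[:,0]-560,P[:,1]-430)<90)
    print('base',m.sum(),cv2.minAreaRect(P[m][:,:2].astype(np.float32)))
E
```

```text
t: 1.75
eef_pos: [553.9, -195.3, 194.4]
tcp_rot: [-3.141, -0.0, 1.718]
ft_force: [0.2, -0.2, 0.2]
opening: 0.603
[ 553.9 -195.3  194.4] [-3.14147298e+00 -2.52621344e-04  1.71848531e+00]
block 1239 [ 559.8 -202.2   89.6] ((560.3124389648438, -203.42507934570312), (23.34639549255371, 59.3713264465332), 8.257365226745605)
strip 2556 [ 556.2 -177.9   65.7] ((559.34326171875, -197.30160522460938), (23.99713134765625, 205.33961486816406), 8.841062545776367)
base 984 ((556.6356811523438, 451.51751708984375), (132.222412109375, 121.1954574584961), 70.60121154785156)
base 419 ((555.8908081054688, 450.1153564453125), (133.60916137695312, 120.82391357421875), 69.5416488647461)
```

View pics/w1.png

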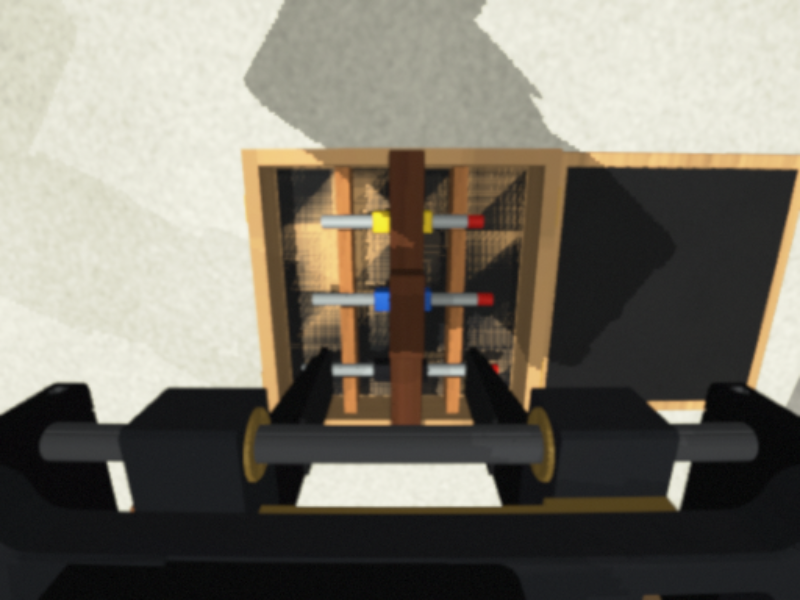

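```bash
python3 -m pendant '[[[0.6,-0.009,0.005,0.03,0],[0.6,-0.009,0.005,0.075,0],[0.6,-0.009,0.005,0.115,0],[0.6,-0.009,0.005,0.133,0],[0.6,-0.009,0.005,0.133,0],[0,-0.009,0.005,0.133,0],[0,-0.009,0.005,0.133,0],[0,-0.009,0.005,0.133,0]]]'; python3 -m pendant '[[[0,0,0,0,0],[0,0,0,0,0],[0,0,0,-0.01,0],[0,0,0,-0.03,0],[0,0,0,-0.06,0],[0,0,0,-0.1,0],[0,0,0,-0.13,0],[0,0,0,-0.13,0]]]'
```

```text
t: 2.7
eef_pos: [560.5, -201.3, 63.1]
tcp_rot: [3.14, 0.001, 1.719]
ft_force: [-0.6, -0.1, 0.3]
opening: 0.406
t: 3.5
eef_pos: [561.2, -201.9, 196.4]
tcp_rot: [3.136, 0.004, 1.719]
ft_force: [0.5, 0.3, -1.2]
opening: 0.253
```

```bash
python3 -m pendant '[[[0,0.353,0.036,0,0.21],[0,0.353,0.036,0,0.21],[0,0.353,0.036,0,0.21],[0,0.353,0.036,0,0.21],[0,0.353,0.036,0,0.21],[0,0.353,0.036,0,0.21],[0,0.353,0.036,0,0.21],[0,0.353,0.036,0,0.21]]]';  python3 - <<'E'
from h import *
from cell import env
s=env.state();d={'s':s,'wrist':env.read_camera('wrist')};c=d['wrist']
pickle.dump(d,open('c2.pkl','wb'));print(s['eef_pos'].round(1),s['tcp_rot'])
P=cloud(c,s);Q=P.reshape(-1,3);H=hsv(c).reshape(-1,3)
g=(H[:,0]>55)&(H[:,0]<95)&(H[:,1]>100)&(abs(Q[:,2]-4)<8);print('mat',g.sum(),cv2.minAreaRect(Q[g][:,:2].astype(np.float32)))
cv2.imwrite('pics/w2.png',cv2.resize(c['image'],(800,600)))
E
```

```text
t: 4.3
eef_pos: [542.3, 157.5, 191.2]
tcp_rot: [-3.141, -0.001, 1.513]
ft_force: [-0.7, -0.7, -0.9]
opening: 0.252
[542.3 157.5 191.2] [-3.14068182e+00 -5.78916220e-04  1.51290749e+00]
mat 7164 ((545.570068359375, 166.00454711914062), (220.6088409423828, 116.32783508300781), 86.41195678710938)
```

View pics/w2.png

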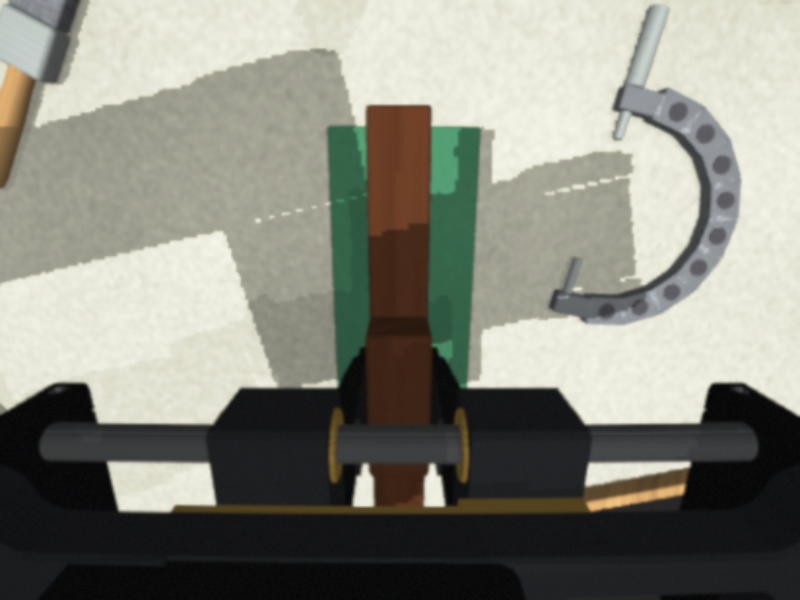

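```bash
python3 -m pendant '[[[0,0,0,0,0],[0,0,0,0.045,0],[0,0,0,0.09,0],[0,0,0,0.13,0],[0,0,0,0.145,0],[0,0,0,0.145,0],[0,0,0,0.145,0],[0,0,0,0.145,0]]]';  python3 - <<'E'
from h import *
from cell import env
for i in range(4):
    s=env.state();c=env.read_camera('wrist');print(s['eef_pos'].round(1),s['tcp_rot'].round(4))
P=cloud(c,s);Q=P.reshape(-1,3);H=hsv(c).reshape(-1,3)
g=(H[:,0]>55)&(H[:,0]<95)&(H[:,1]>100)&(abs(Q[:,2]-4)<8);print('mat',g.sum(),cv2.minAreaRect(Q[g][:,:2].astype(np.float32)))
print('cleat/strip',[ (n,m.sum(),cv2.minAreaRect(Q[m][:,:2].astype(np.float32)),np.median(Q[m,2])) for n,m in [('s',(Q[:,2]>20)&(Q[:,2]<65)&(abs(Q[:,0]-545)<40)&(Q[:,1]>190)&(H[:,0]<20))]])
E
```

```text
t: 5.15
eef_pos: [544.3, 152.6, 48.0]
tcp_rot: [3.14, -0.0, 1.508]
ft_force: [0.0, -0.1, -0.8]
opening: 0.252
[544.3 152.6  48. ] [ 3.1395e+00 -5.0000e-04  1.5079e+00]
[544.2 152.8  48. ] [ 3.1394e+00 -5.0000e-04  1.5082e+00]
[544.1 152.9  48. ] [ 3.1394e+00 -5.0000e-04  1.5085e+00]
[544.  153.   47.8] [ 3.1398e+00 -5.0000e-04  1.5086e+00]
mat 21906 ((545.4766845703125, 160.53765869140625), (232.97830200195312, 117.73123168945312), 86.59601593017578)
cleat/strip [('s', np.int64(4591), ((547.738037109375, 223.87071228027344), (68.87541961669922, 23.17146110534668), 86.35870361328125), np.float64(51.3171065114762))]
```

```bash
python3 -m pendant '[[[0,0.0025,0.001,0.015,0],[0,0.0025,0.001,0.02,0],[0,0.0025,0.001,0.024,0],[0,0.0025,0.001,0.025,0],[0,0.0025,0.001,0.025,0],[0.5,0.0025,0.001,0.025,0],[0.5,0.0025,0.001,0.025,0],[0.5,0.0025,0.001,0.025,0]]]'
```

```text
t: 6.15
eef_pos: [544.6, 155.6, 21.4]
tcp_rot: [-3.141, -0.0, 1.509]
ft_force: [0.2, -0.1, -0.6]
opening: 0.446
```

```bash
python3 -m pendant '[[[0.5,0,0,-0.03,0],[0.5,0,0,-0.08,0],[0.5,0,0,-0.13,0],[0.5,0.02,-0.01,-0.175,0],[0.5,0.05,-0.02,-0.215,0],[0.5,0.085,-0.02,-0.25,0],[0.5,0.12,-0.02,-0.28,0],[0.5,0.15,-0.02,-0.3,0]]]';  python3 - <<'E'
from h import *
from cell import env
for i in range(4): c=env.read_camera('top')
s=env.state();c=env.read_camera('wrist');d={'s':s,'wrist':c,'top':env.read_camera('top'),'side':env.read_camera('side')};pickle.dump(d,open('c3.pkl','wb'))
print(s['eef_pos'].round(1),s['tcp_rot'].round(4),c['fx'])
for n in('top','side'):
    Q=cloud(d[n]).reshape(-1,3);m=(Q[:,2]>18)&(Q[:,2]<32)&(abs(Q[:,0]-545)<60)&(abs(Q[:,1]-152)<130);print(n,m.sum(),cv2.minAreaRect(Q[m][:,:2].astype(np.float32)))
P=cloud(c,s);Q=P.reshape(-1,3);H=hsv(c).reshape(-1,3)
m=(H[:,0]>100)&(H[:,0]<125)&(H[:,1]>130)&(Q[:,2]>100);print(m.sum(),np.nanmean(Q[m],0))
cv2.imwrite('pics/w3.png',cv2.resize(c['image'],(800,600)))
E
```

```text
t: 6.95
eef_pos: [534.0, 308.3, 324.3]
tcp_rot: [3.139, -0.001, 1.509]
ft_force: [-0.7, -0.8, -0.8]
opening: 0.5
[533.6 306.8 321.1] [-3.1412e+00  4.0000e-04  1.5100e+00] 275.3374508020803
top 352 ((544.3172607421875, 153.564208984375), (214.44168090820312, 25.685874938964844), 86.57581329345703)
side 227 ((543.6353149414062, 151.62481689453125), (217.51336669921875, 28.952924728393555), 85.8282241821289)
4759 [546.97827588 424.32733681 252.16981776]
```

View pics/w3.png

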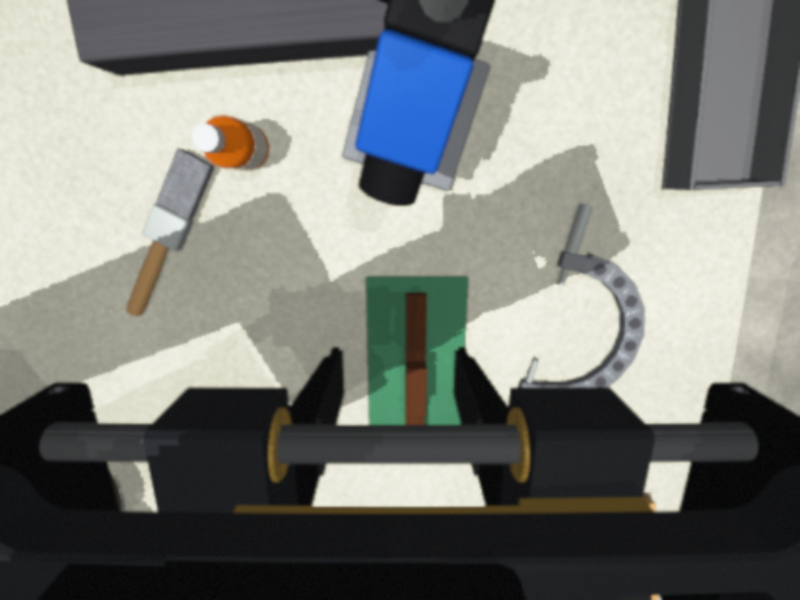

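Run:
```python
from h import *
d=pickle.load(open('c3.pkl','rb'));c=d['wrist'];s=d['s'];P=cloud(c,s);Q=P.reshape(-1,3);H=hsv(c).reshape(-1,3)
m=(H[:,0]>100)&(H[:,0]<125)&(H[:,1]>130)&(Q[:,2]>200)&(np.hypot(Q[:,0]-547,Q[:,1]-424)<70)
B=Q[m];
for _ in range(3):
    ce=np.median(B,0) if _==0 else B.mean(0);n=np.linalg.svd(B-B.mean(0),full_matrices=False)[2][2];n*=np.sign(n[2]);B=B[abs((B-B.mean(0))@n)<3]
print('normal',n,'tilt',np.degrees(np.arccos(n[2])),'normal heading',np.degrees(np.arctan2(-n[1],-n[0])),len(B))
# in-plane rect
for a in [20]:
    e=np.array([0,0,1.])-n*n[2];ux=e/np.linalg.norm(e) # up-slope dir = lens +x
    uy=np.cross(n,ux);r=cv2.minAreaRect(np.c_[(B-B.mean(0))@ux,(B-B.mean(0))@uy].astype(np.float32));print(r,'ux',ux)
    C=B.mean(0)+r[0][0]*ux+r[0][1]*uy
def frame(h):
    t=np.radians(20);x=np.array([np.cos(t)*np.cos(h),np.cos(t)*np.sin(h),np.sin(t)]);y=np.array([-np.sin(h),np.cos(h),0]);return x,y,np.cross(x,y)
for hd in [68,70,72]:
    x,y,z=frame(np.radians(hd));L=(Q-C);a=np.c_[L@x,L@y,L@z]
    b=np.c_[(B-C)@x,(B-C)@y,(B-C)@z];print(hd,'blue ext',np.percentile(b,[.5,99.5],axis=0).round(1).tolist())
    t=(a[:,0]<-31)&(a[:,0]>-90)&(abs(a[:,1])<30)&(a[:,2]>-40)&(a[:,2]<8);print('tube',t.sum(),np.percentile(a[t],[1,50,99],axis=0).round(1).tolist())
    hist=np.histogram(a[t,0],bins=np.arange(-80,-28,4));print(hist[0])
    for lo in(-60,-52,-44,-36):
        k=t&(abs(a[:,0]-lo)<4);
        if k.sum()>5: print(lo,k.sum(),'ymin/max',np.percentile(a[k,1],[1,99]).round(1),'ztop',np.percentile(a[k,2],95).round(1))
print('C',C)
for n2 in('side',):
    c0=pickle.load(open('c0.pkl','rb'))[n2];Q2=cloud(c0);x,y,z=frame(np.radians(70));L=Q2-C;a=np.dstack([L@x,L@y,L@z])
    t=(a[...,0]<-31)&(a[...,0]>-90)&(abs(a[...,1])<35)&(a[...,2]>-50)&(a[...,2]<8)
    v,u=np.where(t);print(len(u))
    for i in range(len(u)): print(u[i],v[i],a[v[i],u[i]].round(0),c0['image'][v[i],u[i]],end=' ; ')
```

```text
normal [-0.11624081 -0.31995447  0.94027507] tilt 19.902197411682614 normal heading 70.03370267671184 4575
((-2.8496475219726562, 0.16116905212402344), (47.79289245605469, 60.229637145996094), 89.31944274902344) ux [0.32107322 0.88375856 0.34041561]
68 blue ext [[-28.8, -23.5, -2.5], [29.8, 23.3, 2.0]]
tube 981 [[-54.9, -19.0, -17.6], [-43.0, -0.9, -5.2], [-31.5, 17.3, -2.0]]
[  0   0   0   0   0   3 115 161 168 169 174 163]
-52 276 ymin/max [-19.2  17.3] ztop -2.5
-44 337 ymin/max [-19.   17.6] ztop -2.6
-36 337 ymin/max [-18.7  16.8] ztop -2.5
70 blue ext [[-28.7, -23.6, -2.5], [29.7, 22.9, 2.0]]
tube 982 [[-54.9, -17.8, -17.5], [-42.9, 0.4, -5.2], [-31.4, 18.6, -2.0]]
[  0   0   0   0   0   3 119 156 165 168 178 166]
-52 275 ymin/max [-17.8  18.6] ztop -2.6
-44 333 ymin/max [-17.7  18.7] ztop -2.6
-36 344 ymin/max [-17.7  18.5] ztop -2.5
72 blue ext [[-28.9, -24.0, -2.4], [30.0, 23.0, 2.0]]
tube 983 [[-55.1, -16.5, -17.6], [-42.9, 1.6, -5.2], [-31.3, 19.8, -2.0]]
[  0   0   0   0   0   3 117 156 167 166 178 163]
-52 273 ymin/max [-16.3  19.9] ztop -2.6
-44 333 ymin/max [-16.5  20.
[... 2949 characters left out ...]
0] ; 176 129 [-55.  -8. -26.] [95 96 90] ; 177 129 [-56. -11. -26.] [92 97 93] ; 178 129 [-57. -15. -28.] [114 122 120] ; 169 130 [-51.  19. -24.] [57 61 55] ; 170 130 [-51.  15. -25.] [32 35 32] ; 171 130 [-56.  13. -20.] [85 87 92] ; 172 130 [-55.   9. -24.] [ 93 100  96] ; 173 130 [-53.   4. -29.] [92 95 88] ; 174 130 [-55.   1. -29.] [90 93 86] ; 175 130 [-53.  -4. -33.] [90 92 86] ; 176 130 [-56.  -7. -31.] [85 93 88] ; 177 130 [-58. -11. -31.] [123 131 132] ; 170 131 [-51.  15. -32.] [53 53 51] ; 171 131 [-57.  14. -24.] [76 80 82] ; 172 131 [-58.  10. -26.] [88 92 95] ; 173 131 [-54.   4. -35.] [91 96 93] ; 174 131 [-58.   2. -31.] [91 94 92] ; 175 131 [-58.  -2. -32.] [125 134 135] ;
```

```bash
python3 - <<'E'
from h import *
d=pickle.load(open('c1.pkl','rb'));c=d['wrist'];s=d['s']
p=on_plane(c,np.array([[313,299],[493,299],[374,300],[431,300]])/1.5625,42,s);print(p.round(1),np.linalg.norm(p[1]-p[0]),(p[0]+p[1])/2,np.degrees(np.arctan2(*(p[1]-p[0])[[1,0]])))
s=pickle.load(open('c3.pkl','rb'))['s'];R=Ro.from_euler('xyz',s['tcp_rot']).as_matrix();print(R.T@(np.array([545,-203,200])-s['eef_pos']))
E
python3 -m pendant '[[[0.37,-0.1,0.004,0.03,0.15],[0.37,-0.1,0.004,0.03,0.3],[0.37,-0.15,0.006,0.04,0.45],[0.37,-0.2,0.008,0.05,0.6],[0.37,-0.25,0.01,0.06,0.7],[0.37,-0.3,0.012,0.07,0.7],[0.37,-0.3,0.012,0.08,0.7],[0.37,-0.3,0.012,0.08,0.7]]]'
```

```text
[[ 489.4 -214.4   42. ]
 [ 627.9 -193.7   42. ]
 [ 536.4 -208.2   42. ]
 [ 580.3 -201.6   42. ]] 140.07847217605647 [ 558.646483   -204.02889837   42.        ] 8.509538388727059
[-508.08012095   42.36575492  121.25579929]
t: 8.1
eef_pos: [526.4, 4.5, 240.0]
tcp_rot: [-3.139, 0.002, 0.805]
ft_force: [-0.1, -0.2, -0.4]
opening: 0.373
```

```bash
python3 -m pendant '[[[0.37,-0.1285,0.167,0.09,0.66],[0.37,-0.1285,0.167,0.09,0.66],[0.37,-0.1285,0.167,0.09,0.66],[0.37,-0.1285,0.167,0.09,0.66],[0.37,-0.1285,0.167,0.09,0.66],[0.37,-0.1285,0.167,0.09,0.66],[0.37,-0.1285,0.167,0.09,0.66],[0.37,-0.1285,0.167,0.09,0.66]]]';  python3 - <<'E'
from h import *
from cell import env
for i in range(3): c=env.read_camera('top')
s=env.state();c=env.read_camera('wrist');d={'s':s,'wrist':c};pickle.dump(d,open('c4.pkl','wb'))
print(s['t'],s['eef_pos'].round(1),s['tcp_rot'].round(4))
P=cloud(c,s);Q=P.reshape(-1,3);H=hsv(c).reshape(-1,3)
m=((H[:,0]<8)|(H[:,0]>172))&(H[:,1]>150)&(abs(Q[:,2]-43)<12)
u=np.array([np.cos(.1485),np.sin(.1485)]);v=np.array([-u[1],u[0]]);L=Q[:,:2]-[558.6,-204]
for y in(-60,0,60):
    k=m&(abs(L@v-y)<15)
    if k.sum(): print(y,k.sum(),np.percentile(L[k]@u,[2,50,98]).round(1),np.percentile(L[k]@v,[2,50,98]).round(1),np.percentile(Q[k,2],98).round(1))
R=Ro.from_euler('xyz',s['tcp_rot']).as_matrix();print(R.T@(np.array([558.6,-204,21])-s['eef_pos']))
cv2.imwrite('pics/w4.png',cv2.resize(c['image'],(640,480)))
E
```

```text
t: 8.9
eef_pos: [559.8, -200.3, 152.3]
tcp_rot: [3.142, -0.001, 0.151]
ft_force: [-0.8, -0.2, 0.7]
opening: 0.37
9.05 [ 559.8 -200.7  152.4] [ 3.1412e+00 -9.0000e-04  1.5080e-01]
-60 120 [66.7 72.1 77.4] [-64.  -59.1 -55.2] 45.6
0 118 [58.7 63.7 69.3] [-4.7 -0.1  4.4] 45.5
60 114 [47.6 52.8 58.6] [55.1 59.1 63.7] 45.6
[ -1.76019333   3.05025972 131.38941905]
```

View pics/w4.png

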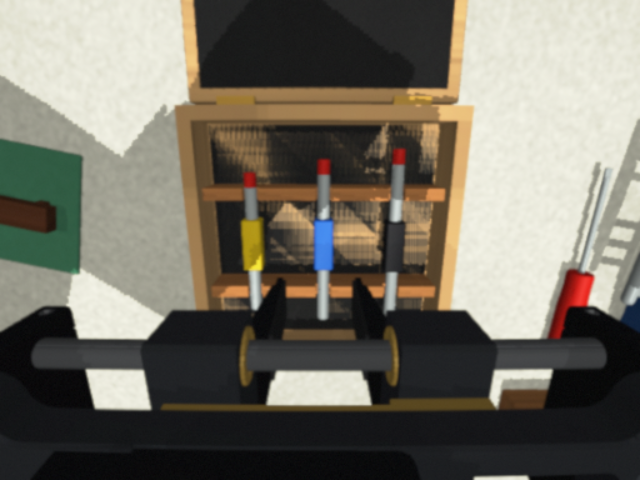

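```bash
python3 -m pendant '[[[0.37,-0.0015,0.002,0.02,0],[0.37,-0.0015,0.002,0.05,0],[0.37,-0.0015,0.002,0.08,0],[0.37,-0.0015,0.002,0.105,0],[0.37,-0.0015,0.002,0.12,0],[0.37,-0.0015,0.002,0.12,0],[0.37,-0.0015,0.002,0.12,0],[0.37,-0.0015,0.002,0.12,0]]]'; python3 -c "
from cell import env
s=env.state();print(s['eef_pos'],s['tcp_rot'],s['ft_force'])"
```

```text
t: 9.9
eef_pos: [558.9, -204.3, 33.0]
tcp_rot: [3.14, -0.002, 0.149]
ft_force: [-0.3, 0.9, 1.3]
opening: 0.371
[ 558.93700914 -204.28572206   32.974816  ] [ 3.14048809e+00 -1.72933886e-03  1.49010190e-01] [-0.32668766  0.9316792   1.28969624]
```

```bash
python3 -m pendant '[[[0.37,0,0,0.008,0],[0.37,0,0,0.0115,0],[0.37,0,0,0.0115,0],[0,0,0,0.0115,0],[0,0,0,0.0115,0],[0,0,0,0.0115,0],[0,0,0,0.0115,0],[0,0,0,0.0115,0]]]'; python3 -m pendant '[[[0,0,0,0,0],[0,0,0,-0.01,0],[0,0,0,-0.025,0],[0,0,0,-0.045,0],[0,0,0,-0.07,0],[0,0,0,-0.08,0],[0,0,0,-0.08,0],[0,0,0,-0.08,0]]]'
python3 - <<'E'
from h import *
from cell import env
for i in range(3): c=env.read_camera('top')
s=env.state();c=env.read_camera('wrist');d={'s':s,'wrist':c,'side':env.read_camera('side')};pickle.dump(d,open('c5.pkl','wb'))
print(s['t'],s['eef_pos'].round(1),s['tcp_rot'].round(4),s['ft_force'],s['opening'])
P=cloud(c,s)-s['eef_pos'];R=Ro.from_euler('xyz',s['tcp_rot']).as_matrix();P=P@R;H=hsv(c)  # tool coords
m=((H[...,0]<8)|(H[...,0]>172))&(H[...,1]>150)&(abs(P[...,1])<15)&(P[...,0]>20)&(P[...,0]<110)
print(m.sum(),np.percentile(P[m],[2,50,98],axis=0).round(1).tolist())
k=(abs(P[...,1])<6)&(P[...,0]>23)&(P[...,0]<75)&(P[...,2]<0)&(P[...,2]>-60);print(k.sum(),np.polyfit(P[k][:,0],P[k][:,2],1))
E
```

```text
t: 10.7
eef_pos: [558.4, -204.1, 20.2]
tcp_rot: [3.142, -0.0, 0.149]
ft_force: [-0.3, -0.2, 2.0]
opening: 0.164
t: 11.5
eef_pos: [558.0, -203.9, 99.9]
tcp_rot: [-3.141, 0.0, 0.149]
ft_force: [-0.4, -0.2, -1.3]
opening: 0.166
11.65 [ 557.9 -203.9   99.1] [-3.1405e+00  1.3000e-03  1.4880e-01] [ 0.77721873  0.1822894  -2.55637733] 0.16861132453837652
441 [[52.1, -4.9, -25.3], [63.4, -0.1, -23.4], [69.4, 8.2, 88.5]]
1503 [-5.19619536e-03 -2.30152203e+01]
```

```bash
python3 -m pendant '[[[0,-0.04,0,0,0],[0,-0.08,0,0,0],[0,-0.12,0,0,0],[0,-0.15,0,0,0],[0,-0.162,0,0,0],[0,-0.162,0,0,0],[0,-0.162,0,0.03,0],[0,-0.162,0,0.05,0]]]'
python3 - <<'E'
from h import *
from cell import env
for i in range(4): c=env.read_camera('top')
s=env.state();c=env.read_camera('wrist');d={'s':s,'wrist':c,'side':env.read_camera('side')};pickle.dump(d,open('c6.pkl','wb'))
print(s['t'],s['eef_pos'].round(1),s['tcp_rot'].round(4),s['ft_force'],s['opening'])
W=cloud(c,s);P=(W-s['eef_pos'])@Ro.from_euler('xyz',s['tcp_rot']).as_matrix()
m=(abs(W[...,2]-52)<5)&(P[...,0]>35)&(P[...,0]<75)&(abs(P[...,1])>12)&(abs(P[...,1])<90);print('wall x',np.percentile(P[m][:,0],[1,5,50,95,99]),np.median(W[m][:,2]))
a=c['image'];b=d['side']['image'][200:320,200:360]
cv2.imwrite('pics/w6.png',np.hstack([cv2.resize(a,(400,300)),cv2.resize(b,(400,300))]))
E
```

```text
t: 12.55
eef_pos: [399.5, -228.4, 49.2]
tcp_rot: [3.14, -0.001, 0.149]
ft_force: [-0.0, -0.2, -1.7]
opening: 0.166
12.75 [ 399.  -228.1   50.1] [-3.1412e+00  2.0000e-04  1.4940e-01] [ 0.18920831 -0.05076671 -0.66876594] 0.16326836292252514
wall x [48.69213206 49.024178   54.41454738 59.6397894  59.90940188] 51.738643179348756
```

View pics/w6.png

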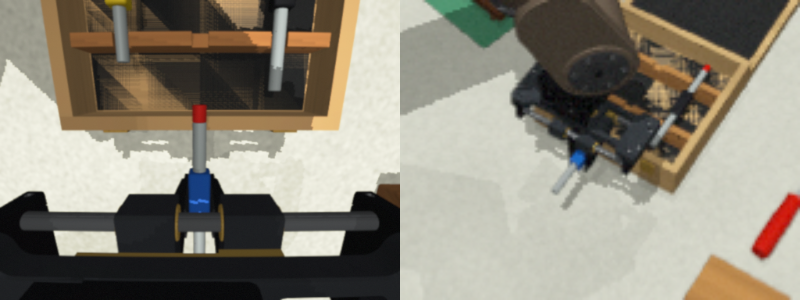

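```bash
python3 -m pendant '[[[0,0,0,0.005,0],[0,0,0,0.009,0],[0,0,0,0.012,0],[0,0,0,0.014,0],[0,0,0,0.016,0],[0,0,0,0.018,0],[0,0,0,0.02,0],[0,0,0,0.02,0]]]'
cat > tilt.py <<'E'
from h import *
from cell import env
import sys
for i in range(2): env.read_camera('top')
s=env.state();c=env.read_camera('wrist');d={'s':s,'wrist':c,'side':env.read_camera('side')};pickle.dump(d,open(sys.argv[1],'wb'))
print(s['t'],s['eef_pos'].round(1),s['tcp_rot'].round(4),s['ft_force'].round(1),round(s['opening'],3))
P=(cloud(c,s)-s['eef_pos'])@Ro.from_euler('xyz',s['tcp_rot']).as_matrix();H=hsv(c)
k=(abs(P[...,1])<5)&(P[...,0]>24)&(P[...,0]<72)&(P[...,2]<-15)&(P[...,2]>-75)
X=P[k]
# per-x-bin crest (closest to camera): fit robust line of crest and of y
xs=[];zs=[];ys=[]
for a in np.arange(24,72,3):
    b=X[(X[:,0]>=a)&(X[:,0]<a+3)]
    if len(b)>8: xs.append(b[:,0].mean());zs.append(np.percentile(b[:,2],20));ys.append(b[:,1].mean())
pz=np.polyfit(xs,zs,1);py=np.polyfit(xs,ys,1)
th=-np.arctan(pz[0]);print('tilt up deg',np.degrees(th),'axis z at x=0',pz[1]+5/np.cos(th),'resid',np.abs(np.polyval(pz,xs)-zs).max(),'yaw off deg',np.degrees(np.arctan(py[0])),'y0',py[1],'y mid',np.mean(ys))
m=((H[...,0]<8)|(H[...,0]>172))&(H[...,1]>150)&(abs(P[...,1])<15)&(P[...,0]>20)&(P[...,0]<110)&(P[...,2]<-10)
print('red',m.sum(),np.percentile(P[m],[2,50,98],axis=0).round(1).tolist(),'end axial',np.percentile(P[m][:,0]*np.cos(th)-(P[m][:,2]+18.4)*np.sin(th),98))
E
python3 tilt.py c7.pkl
```

```text
t: 13.65
eef_pos: [397.9, -228.1, 30.1]
tcp_rot: [-3.141, 0.0, 0.149]
ft_force: [-2.5, -1.0, 4.3]
opening: 0.164
13.75 [ 397.9 -228.1   30.2] [-3.1414e+00  1.0000e-04  1.4880e-01] [-2.5  0.   2.8] 0.167
tilt up deg 4.4216035511104375 axis z at x=0 -21.697322461523147 resid 4.222864653629241 yaw off deg -0.21380659057346113 y0 -0.02292172053307934 y mid -0.20182086992045667
red 472 [[57.5, -4.7, -33.6], [63.7, -0.1, -31.7], [69.2, 4.5, -27.1]] end axial 69.66799097510993
```

```bash
python3 -m pendant '[[[0,0,0,0.002,0],[0,0,0,0.004,0],[0,0,0,0.006,0],[0,0,0,0.008,0],[0,0,0,0.009,0],[0,0,0,0.009,0],[0,0,0,0.009,0],[0,0,0,0.009,0]]]'; python3 tilt.py c8.pkl
python3 - <<'E'
from h import *
for f in('c5.pkl','c7.pkl','c8.pkl'):
    d=pickle.load(open(f,'rb'));c=d['wrist'];s=d['s'];P=(cloud(c,s)-s['eef_pos'])@Ro.from_euler('xyz',s['tcp_rot']).as_matrix()
    for a in range(12,74,5):
        k=(abs(P[...,1])<2.5)&(abs(P[...,0]-a)<2.5)&(P[...,2]<0);X=P[k]
        print((a,k.sum(),X[:,2].min().round(1),np.median(X[:,2]).round(1)) if k.sum() else a,end=' ')
    print()
E
```

```text
t: 14.65
eef_pos: [398.3, -228.2, 21.2]
tcp_rot: [3.141, -0.0, 0.149]
ft_force: [-0.7, 0.9, 4.3]
opening: 0.162
14.75 [ 398.2 -228.2   21.2] [ 3.1414e+00 -4.0000e-04  1.4880e-01] [-0.6  0.4  3.9] 0.166
tilt up deg 14.626893029235122 axis z at x=0 -21.710488346027077 resid 2.285377299136954 yaw off deg 0.08359403395039212 y0 -0.29847260068936143 y mid -0.23063070789487117
red 562 [[55.4, -4.8, -44.8], [62.0, -0.1, -42.2], [67.8, 4.2, -37.0]] end axial 70.70004253908692
(12, np.int64(71), np.float64(-28.9), np.float64(-27.7)) (17, np.int64(76), np.float64(-103.8), np.float64(-27.6)) (22, np.int64(401), np.float64(-125.6), np.float64(-104.9)) (27, np.int64(1381), np.float64(-127.2), np.float64(-116.4)) (32, np.int64(117), np.float64(-94.6), np.float64(-24.5)) (37, np.int64(77), np.float64(-25.7), np.float64(-24.2)) (42, np.int64(82), np.float64(-25.9), np.float64(-24.3)) (47, np.int64(80), np.float64(-25.5), np.float64(-24.1)) (52, np.int64(85), np.float64(-25.8), np.float64(-24.1)) (57, np.int64(83), np.float64(-25.3), np.float64(-23.9)) (62, np.int64(86), np.float64(-25.5), np.float64
[... 821 characters left out ...]

(12, np.int64(67), np.float64(-34.3), np.float64(-32.5)) (17, np.int64(89), np.float64(-104.1), np.float64(-33.6)) (22, np.int64(377), np.float64(-125.5), np.float64(-104.9)) (27, np.int64(1369), np.float64(-127.2), np.float64(-116.6)) (32, np.int64(123), np.float64(-94.4), np.float64(-35.5)) (37, np.int64(83), np.float64(-37.7), np.float64(-36.2)) (42, np.int64(90), np.float64(-40.3), np.float64(-37.6)) (47, np.int64(95), np.float64(-41.0), np.float64(-39.2)) (52, np.int64(102), np.float64(-43.3), np.float64(-40.5)) (57, np.int64(108), np.float64(-44.0), np.float64(-42.0)) (62, np.int64(112), np.float64(-45.6), np.float64(-43.3)) (67, np.int64(108), np.float64(-45.9), np.float64(-42.5)) 72
```

```bash
sed -i 's/np.arange(24,72,3)/np.arange(35,67,3)/; s/np.percentile(b\[:,2\],20)/np.median(b[abs(b[:,1])<2.5][:,2])/' tilt.py; python3 -m pendant '[[[0,0,0,0.001,0],[0,0,0,0.002,0],[0,0,0,0.003,0],[0,0,0,0.0035,0],[0,0,0,0.0035,0],[0,0,0,0.0035,0],[0,0,0,0.0035,0],[0,0,0,0.0035,0]]]'; python3 tilt.py c9.pkl
```

```text
t: 15.65
eef_pos: [398.4, -228.2, 17.7]
tcp_rot: [3.141, -0.001, 0.149]
ft_force: [0.2, 0.5, 5.2]
opening: 0.169
15.75 [ 398.4 -228.2   17.7] [ 3.1411e+00 -7.0000e-04  1.4890e-01] [1.1 0.5 4.3] 0.164
tilt up deg 15.758455225511725 axis z at x=0 -23.906052772809378 resid 3.1246514977277755 yaw off deg -0.10589664490300886 y0 -0.05397979654972369 y mid -0.14914672893450517
red 580 [[54.6, -4.7, -49.1], [61.5, -0.1, -46.1], [67.0, 4.1, -42.4]] end axial 71.16383444552534
```

```bash
cat >> tilt.py <<'E'
k=(abs(P[...,1])<2.5)&(P[...,0]>35)&(P[...,0]<66)&(P[...,2]<-15)&(P[...,2]>-75);X=P[k][:,[0,2]].astype(np.float32)
vx,vz,x0,z0=cv2.fitLine(X,cv2.DIST_HUBER,0,.01,.01).ravel();th=np.arctan2(-vz,vx);print('robust tilt',np.degrees(th),'crest z at x=0',z0-x0*vz/vx,'axis',z0-x0*vz/vx+4.7/np.cos(th),len(X))
E
python3 -m pendant '[[[0,0,0,-0.01,0],[0,0,0,-0.03,0],[0,0,0,-0.06,0],[0,0,0,-0.09,0],[0,0,0,-0.12,0],[0,0,0,-0.13,0],[0,0,0,-0.13,0],[0,0,0,-0.13,0]]]'; python3 tilt.py c10.pkl
python3 - <<'E'
from h import *
d=pickle.load(open('c10.pkl','rb'));cv2.imwrite('pics/w10.png',np.hstack([cv2.resize(d['wrist']['image'],(400,300)),cv2.resize(d['side']['image'][180:300,200:360],(400,300))]))
E
```

```text
t: 16.65
eef_pos: [397.6, -227.8, 146.9]
tcp_rot: [-3.141, 0.001, 0.149]
ft_force: [0.0, -0.4, -1.4]
opening: 0.17
16.75 [ 397.6 -227.8  146.4] [-3.1398e+00  1.6000e-03  1.4870e-01] [-1.2  0.8 -1.4] 0.167
tilt up deg 15.622012350923091 axis z at x=0 -23.67781635707627 resid 3.1638724687210527 yaw off deg -0.2143380087741784 y0 0.005334728782562428 y mid -0.18723757948038075
red 542 [[54.6, -4.2, -48.5], [61.7, -0.1, -45.9], [67.2, 3.9, -41.5]] end axial 71.14607040244913
robust tilt 19.114677 crest z at x=0 -25.767576 axis -20.793322 643
```

View pics/w10.png

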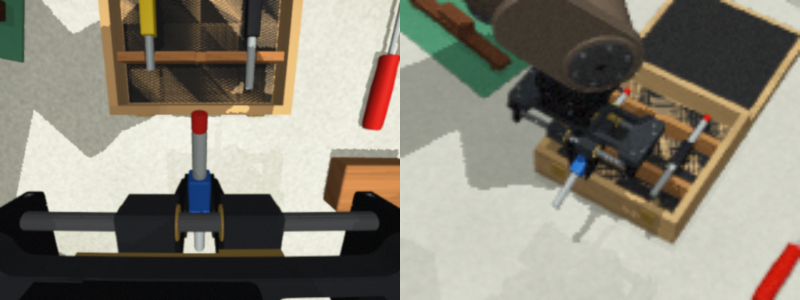

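```bash
python3 -m pendant '[[[0,0.016,-0.045,0,-0.13],[0,0.032,-0.09,0,-0.27],[0,0.048,-0.135,0,-0.41],[0,0.064,-0.18,0,-0.55],[0,0.08,-0.225,0,-0.69],[0,0.096,-0.27,0,-0.83],[0,0.11,-0.315,0,-0.97],[0,0.122,-0.35,0,-1.073]]]'; python3 tilt.py c11.pkl
```

```text
t: 17.65
eef_pos: [466.5, 138.6, 146.9]
tcp_rot: [-3.14, 0.0, 1.228]
ft_force: [0.4, -0.9, -1.9]
opening: 0.167
17.75 [467.  139.6 146.8] [-3.1409e+00 -1.0000e-04  1.2291e+00] [-0.8 -0.4 -1.9] 0.166
tilt up deg 16.133667996954994 axis z at x=0 -23.015104217121777 resid 2.524121972881666 yaw off deg -0.06465574306249917 y0 -0.344667305462366 y mid -0.40278012364053634
red 562 [[55.1, -4.6, -48.6], [61.9, -0.4, -45.8], [67.5, 4.1, -41.8]] end axial 71.55476136116056
robust tilt 18.920935 crest z at x=0 -25.801313 axis -20.832851 632
```

```bash
python3 -m pendant '[[[0,0.025,-0.006,0.002,0],[0,0.05,-0.012,0.003,0],[0,0.075,-0.018,0.005,0],[0,0.095,-0.022,0.006,0],[0,0.105,-0.0225,0.0062,0],[0,0.105,-0.0225,0.0062,0],[0,0.105,-0.0225,0.0062,0],[0,0.105,-0.0225,0.0062,0]]]'; python3 tilt.py c12.pkl
python3 - <<'E'
from h import *
d=pickle.load(open('c12.pkl','rb'));s=d['s'];c=d['wrist'];W=cloud(c,s)
h=np.radians(70);t=np.radians(20);x=np.array([np.cos(t)*np.cos(h),np.cos(t)*np.sin(h),np.sin(t)]);y=np.array([-np.sin(h),np.cos(h),0]);z=np.cross(x,y)
C=np.array([545.7,421.5,251.3]);lens=C-55.5*x+.3*y-22*z;print('lens',lens)
R=Ro.from_euler('xyz',s['tcp_rot']).as_matrix();e=s['eef_pos']+R@np.array([66.2,-.2,-43.7]);D=e-lens;print('end est',e.round(1),'in lens frame',(D@x).round(1),(D@y).round(1),(D@z).round(1))
# tube in this wrist view
a=np.dstack([(W-lens)@x,(W-lens)@y,(W-lens)@z]);k=(abs(a[...,1])<28)&(a[...,0]>-6)&(a[...,0]<22)&(a[...,2]>0)&(a[...,2]<30);q=a[k]
if len(q): print('tube',len(q),np.percentile(q,[2,50,98],axis=0).round(1).tolist())
# rod red in lens frame from wrist and side
for n in('wrist','side'):
    cc=d[n];W=cloud(cc,s) if n=='wrist' else cloud(cc);H=hsv(cc);L=np.dstack([(W-lens)@x,(W-lens)@y,(W-lens)@z])
    m=((H[...,0]<8)|(H[...,0]>172))&(H[...,1]>120)&(abs(L[...,0]+85)<30)&(abs(L[...,1])<25)&(abs(L[...,2])<25)
    print(n,m.sum(),np.percentile(L[m],[2,50,98],axis=0).round(1).tolist() if m.sum() else '')
    m=(abs(L[...,0]+110)<28)&(abs(L[...,1])<12)&(abs(L[...,2])<14);q=L[m]
    if m.sum()>9:
        print('shaft',m.sum(),[(b,np.median(q[abs(q[:,0]-b)<4],0).round(1)) for b in(-86,-94,-102,-110,-118,-126)])
c=d['side'];T=proj(c,np.array([lens-80*x,lens-220*x,lens]));print(T)
im=c['image'].copy();big=cv2.resize(im[95:215,130:290],(800,600),interpolation=cv2.INTER_CUBIC)
T=((T-[130,95]+.5)*5).round().astype(int)
for p,co in zip(T,[(0,255,0),(0,255,0),(255,0,255)]): cv2.circle(big,tuple(map(int,p)),4,co,1)
cv2.imwrite('pics/s12.png',big)
E
```

```text
t: 18.65
eef_pos: [481.5, 241.3, 141.5]
tcp_rot: [-3.141, 0.0, 1.221]
ft_force: [-0.3, -0.8, -1.4]
opening: 0.168
18.75 [481.6 241.7 141.6] [3.1416 0.     1.2208] [ 0.6 -0.2 -0.2] 0.164
tilt up deg 15.869462331911897 axis z at x=0 -23.25277880858222 resid 2.7914115144274163 yaw off deg -0.18733687214788725 y0 -0.22314781369421052 y mid -0.39161936106020795
red 556 [[55.1, -4.6, -48.4], [61.9, -0.4, -45.6], [67.5, 4.1, -41.9]] end axial 71.51780808546529
robust tilt 18.79377 crest z at x=0 -25.867197 axis -20.9025 632
lens [530.15424717 379.66553645 211.64464439]
end est [504.1 303.9 185.3] in lens frame -84.3 -1.4 2.6
wrist 584 [[-94.7, -5.8, 0.4], [-87.5, -1.2, 6.4], [-83.3, 3.3, 8.3]]
shaft 2272 [(-86, array([-85.1,  -0.8,   5.9])), (-94, array([-93.9,  -1. ,   6.7])), (-102, array([-101.9,   -0.8,    7. ])), (-110, array([-109.8,   -0.8,    7. ])), (-118, array([-117.8,   -1.2,    7.3])), (-126, array([-126. ,   -1. ,    7.3]))]
side 0 
[[182.36382434 146.11352096]
 [197.49075538 177.04265729]
 [174.09628122 129.18945673]]
```

View pics/s12.png

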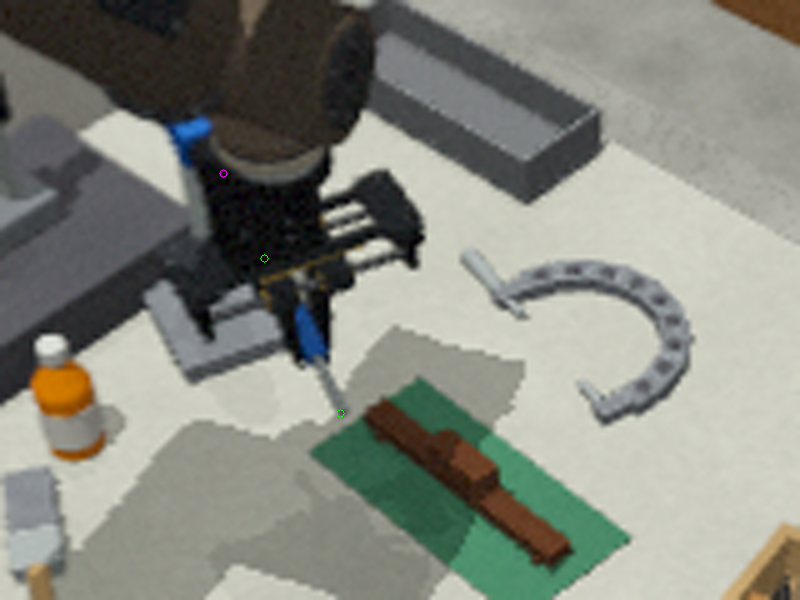

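```bash
python3 -m pendant '[[[0,0.0025,-0.0006,0.0003,0],[0,0.0047,-0.0012,0.0005,0],[0,0.0047,-0.0012,0.0005,0],[0,0.0047,-0.0012,0.0005,0],[0,0.0047,-0.0012,0.0005,0],[0,0.0047,-0.0012,0.0005,0],[0,0.0047,-0.0012,0.0005,0],[0,0.0047,-0.0012,0.0005,0]]]'; python3 tilt.py c13.pkl
python3 - <<'E'
from h import *
d=pickle.load(open('c13.pkl','rb'));s=d['s'];c=d['wrist']
h=np.radians(70);t=np.radians(20);x=np.array([np.cos(t)*np.cos(h),np.cos(t)*np.sin(h),np.sin(t)]);y=np.array([-np.sin(h),np.cos(h),0]);z=np.cross(x,y)
lens=np.array([530.15,379.67,211.64]);W=cloud(c,s);H=hsv(c);L=np.dstack([(W-lens)@x,(W-lens)@y,(W-lens)@z])
m=((H[...,0]<8)|(H[...,0]>172))&(H[...,1]>120)&(abs(L[...,0]+85)<30)&(abs(L[...,1])<25)&(abs(L[...,2])<25)
print(m.sum(),np.percentile(L[m],[1,50,99],axis=0).round(1).tolist())
m=(abs(L[...,0]+110)<28)&(abs(L[...,1])<12)&(abs(L[...,2])<14);q=L[m]
print([np.median(q[abs(q[:,0]-b)<4],0).round(1) for b in(-86,-94,-102,-110,-118,-126)])
# head visible in this wrist image?
b=(H[...,0]>100)&(H[...,0]<125)&(H[...,1]>130)&(W[...,2]>200);print('blue head',b.sum(),np.percentile(L[b],[1,50,99],axis=0).round(1).tolist() if b.sum() else '')
k=(L[...,0]>-8)&(L[...,0]<24)&(abs(L[...,1])<30)&(abs(L[...,2])<30);print('tube',k.sum(),np.percentile(L[k],[2,50,98],axis=0).round(1).tolist() if k.sum() else '')
cv2.imwrite('pics/w13.png',cv2.resize(c['image'],(512,384)))
E
```

```text
t: 19.65
eef_pos: [482.1, 247.3, 141.0]
tcp_rot: [3.142, -0.0, 1.222]
ft_force: [-0.7, -0.3, -1.5]
opening: 0.167
19.75 [482.1 247.3 141. ] [-3.1416e+00 -1.0000e-04  1.2217e+00] [ 0.6  0.4 -0.7] 0.17
tilt up deg 15.899767538026385 axis z at x=0 -23.185225950807485 resid 2.6337142371798663 yaw off deg -0.21800793923629033 y0 -0.18912021000360807 y mid -0.38503264837581175
red 551 [[55.0, -4.6, -48.6], [61.9, -0.4, -45.7], [67.5, 3.8, -42.2]] end axial 71.54312060421695
robust tilt 18.693954 crest z at x=0 -25.934126 axis -20.972364 637
582 [[-90.1, -4.3, -2.4], [-82.6, 0.3, 4.0], [-78.3, 4.9, 6.0]]
[array([-85.9,   0.5,   4.2]), array([-94. ,   0.8,   4.6]), array([-102. ,    0.3,    4.7]), array([-109.9,    0.8,    4.6]), array([-118. ,    0.3,    4.8]), array([-127. ,    0.8,    5.6])]
blue head 7 [[-119.4, -74.3, 58.5], [-91.2, 0.3, 88.9], [-88.6, 27.9, 91.7]]
tube 0
```

View pics/w13.png

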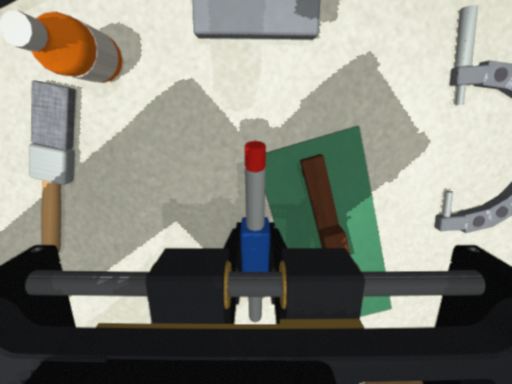

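```bash
python3 -c "
from cell import env
print(env.job_done(),env.state()['t'])"
```

```text
the job is handed in; nothing more can be done
the job is handed in; nothing more can be done
```

The keeper bar is lying lengthways on the middle of the green mat. The arm is still holding the blue rod in front of the inspection camera, red end towards the lens. I handed the job in at about 19.8 s, and no verdict was reported.

The moves can't tilt the tool. So I tilted the rod in the gripper by pressing its red end on the top edge of the case's end wall nearest the robot, with about 5 N.

| Last check | Measured | Wanted |
|---|---|---|
| Keeper centre | within about 2 mm of the mat's centre, and under 1° off the mat's long axis | middle of the mat, lengthways |
| Red end to glass | about 79 mm | 80 mm |
| Red end off the lens axis | within about 1 mm | 0 |
| Rod heading | within about 0.5° of the camera's heading | in line |
| Rod tilt | 18.7–19.1° | 20° |

- **Tilt:** I left it about 1° low. The readings fell slightly, from 19.1° to 18.7°, over the last 3 s. That may be noise or a slight creep in the grip.
- **Disagreement:** A cruder tilt fit in my script kept giving about 16°, with errors of about 3 mm. I discarded it in favour of the robust fit. The side camera supports that choice, as the rod's tail showed at the position predicted for a 20° tilt.
- **Lens position:** It was measured once, from above. The last wrist picture did not show the lens, so I could not check it again.
- **Other objects:** In the pictures after the rod was out, the parts of the yellow and black rods in view looked undisturbed. Nothing else that I could see had moved.

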